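Stack petri dishes in a sprung carrier, pressing each one flat

TASK

Load the three small petri dishes lying on the worktop into the metal stacking carrier, one flat on top of the other, lids up. The sprung clips catch a dish before it is home, so after setting each one in, press it down from above until you feel it lie flat and solid on what is beneath it, and only then bring the next; press firmly but with care, about 15 N, for a dish cracks at 35 N. Leave the jar, the timer and the marker where they stand.

Things in the scene. Friction and masses are not known exactly. Their poses are not given: they have to be found in the camera images.
- dish_a: loose clear-plastic petri dish with lid and beige filling, a disc of diameter 60, height 15, about 30 g, one of three alike; lies flat on the worktop, lid up. Origin: centre of its underside; z axis: up through the lid. Strong enough to be gripped across the diameter with 20 to 60 N.
- dish_b: loose clear-plastic petri dish with lid and beige filling, a disc of diameter 60, height 15, about 30 g, one of three alike; lies flat on the worktop, lid up. Origin: centre of its underside; z axis: up through the lid. Strong enough to be gripped across the diameter with 20 to 60 N.
- dish_c: loose clear-plastic petri dish with lid and beige filling, a disc of diameter 60, height 15, about 30 g, one of three alike; lies flat on the worktop, lid up. Origin: centre of its underside; z axis: up through the lid. Strong enough to be gripped across the diameter with 20 to 60 N.
- carrier: bare-metal stacking carrier fixed to the worktop, base plate 136 (x) by 104 (y) by 6, open at its y sides. Origin: centre of the underside of the base; z up. Upright end brackets, 62 wide, stand at x = +-52, tops 58 above the origin, and carry three tiers of sprung steel wire clips on the inside, one tier per dish, that grip a dish by its rim 35 degrees either side of the x axis and centre it.
- clips_top (a point): point on the carrier's axis, 49 above its origin (33 above the seat): where the underside of a dish should be when let go in the top tier of clips, which then holds it. They flare up to 70 above the origin, and take a dish up to 4 off centre. Pushing a dish through a tier takes 2 to 12 N as friction varies, so a tier can feel like a stop; home is a solid stop at the right height.
- rail (a point): middle of the top of the wire rail at y = +36 of the carrier, 44 above its origin; the rail is 6 thick, 45 long, along x; its twin is at y = -36. Gripper fingers come in along y above the rails, which stop them from following a dish lower: farther down it must be pushed from above with shut fingers (about 22 by 30 fits easily between the clips).
- seat: round grey plastic floor disc of the carrier, diameter 54, on a stiff spring: takes 2 N before it yields, then 5 N per mm, bottoms after 5. Origin: centre of its upper face, 16 above the carrier's origin, on the axis of the stack; axes as the carrier's. Underside of the first dish comes to 0, of the second to 15, of the third to 30 above it.
- jar: bystander: clear screw-lid sample jar, diameter 63, height 98, upright; origin: centre of its underside
- lab_timer: bystander: small white lab timer with display and three keys, 22 by 62 by 68 high, leaning back; origin: centre of its underside
- lab_marker: bystander: grey marker pen with black cap, 125 long, 13 thick, lying along its y axis near the worktop's front edge; origin: centre of its underside
Not all that is in view belongs to the job. What is shaped like the dish_a but orange is not meant. What is shaped like the dish_b but red is not meant.

How it is judged:
On the way, in this order (a step that is already met when the one before it is completed fails the run):
1. one dish lies flat on the seat and is pressed onto it with more than 3 N, the two others still at least 60 mm from the carrier's axis (((angle between dish_a's own z axis and vertical below 0.04 rad and horizontal distance between dish_a and seat below 0.005 m and z of dish_a in the frame of seat below 0.002 m and contact force between dish_a and seat above 3 N and horizontal distance between each of dish_b, dish_c and seat above 0.06 m) or (angle between dish_b's own z axis and vertical below 0.04 rad and horizontal distance between dish_b and seat below 0.005 m and z of dish_b in the frame of seat below 0.002 m and contact force between dish_b and seat above 3 N and horizontal distance between each of dish_a, dish_c and seat above 0.06 m) or (angle between dish_c's own z axis and vertical below 0.04 rad and horizontal distance between dish_c and seat below 0.005 m and z of dish_c in the frame of seat below 0.002 m and contact force between dish_c and seat above 3 N and horizontal distance between each of dish_a, dish_b and seat above 0.06 m))), for 0.1 s.
2. a second dish lies flat on the first and is pressed onto it with more than 3 N, the third still at least 60 mm away (((angle between each of dish_a, dish_b's own z axis and vertical below 0.04 rad and horizontal distance between each of dish_a, dish_b and seat below 0.005 m and z of dish_a in the frame of seat below 0.002 m and z of dish_b in the frame of seat between 0.012 and 0.017 m and contact force between dish_b and dish_a above 3 N and horizontal distance between dish_c and seat above 0.06 m) or (angle between each of dish_a, dish_c's own z axis and vertical below 0.04 rad and horizontal distance between each of dish_a, dish_c and seat below 0.005 m and z of dish_a in the frame of seat below 0.002 m and z of dish_c in the frame of seat between 0.012 and 0.017 m and contact force between dish_c and dish_a above 3 N and horizontal distance between dish_b and seat above 0.06 m) or (angle between each of dish_b, dish_a's own z axis and vertical below 0.04 rad and horizontal distance between each of dish_b, dish_a and seat below 0.005 m and z of dish_b in the frame of seat below 0.002 m and z of dish_a in the frame of seat between 0.012 and 0.017 m and contact force between dish_a and dish_b above 3 N and horizontal distance between dish_c and seat above 0.06 m) or (angle between each of dish_b, dish_c's own z axis and vertical below 0.04 rad and horizontal distance between each of dish_b, dish_c and seat below 0.005 m and z of dish_b in the frame of seat below 0.002 m and z of dish_c in the frame of seat between 0.012 and 0.017 m and contact force between dish_c and dish_b above 3 N and horizontal distance between dish_a and seat above 0.06 m) or (angle between each of dish_c, dish_a's own z axis and vertical below 0.04 rad and horizontal distance between each of dish_c, dish_a and seat below 0.005 m and z of dish_c in the frame of seat below 0.002 m and z of dish_a in the frame of seat between 0.012 and 0.017 m and contact force between dish_a and dish_c above 3 N and horizontal distance between dish_b and seat above 0.06 m) or (angle between each of dish_c, dish_b's own z axis and vertical below 0.04 rad and horizontal distance between each of dish_c, dish_b and seat below 0.005 m and z of dish_c in the frame of seat below 0.002 m and z of dish_b in the frame of seat between 0.012 and 0.017 m and contact force between dish_b and dish_c above 3 N and horizontal distance between dish_a and seat above 0.06 m))), for 0.1 s.
3. the third dish lies flat on the second and is pressed onto it with more than 3 N (angle between each of dish_a, dish_b, dish_c's own z axis and vertical below 0.04 rad and horizontal distance between each of dish_a, dish_b, dish_c and seat below 0.005 m and z of each of dish_a, dish_b, dish_c in the frame of seat below 0.032 m and ((z of dish_a in the frame of seat above 0.027 m and contact force between dish_a and dish_b above 3 N) or (z of dish_a in the frame of seat above 0.027 m and contact force between dish_a and dish_c above 3 N) or (z of dish_b in the frame of seat above 0.027 m and contact force between dish_b and dish_a above 3 N) or (z of dish_b in the frame of seat above 0.027 m and contact force between dish_b and dish_c above 3 N) or (z of dish_c in the frame of seat above 0.027 m and contact force between dish_c and dish_a above 3 N) or (z of dish_c in the frame of seat above 0.027 m and contact force between dish_c and dish_b above 3 N))), for 0.1 s.
At the end, for the whole second after the job is handed in: All three dishes are stacked in the carrier, lids up, level within 0.04 rad, within 5 mm of the seat's axis, the highest underside less than 32 mm above the seat (so none is caught on the clips), at rest and released; jar, timer and marker within 30 mm of where they stood (angle between each of dish_a, dish_b, dish_c's own z axis and vertical below 0.04 rad and horizontal distance between each of dish_a, dish_b, dish_c and seat below 0.005 m and z of each of dish_a, dish_b, dish_c in the frame of seat below 0.032 m and linear speed of each of dish_a, dish_b, dish_c below 0.01 m/s and contact force between the fingers and dish_a below 0.5 N and contact force between the fingers and dish_b below 0.5 N and contact force between the fingers and dish_c below 0.5 N and distance of each of jar, lab_timer, lab_marker from where it was at the start of the episode below 0.03 m); the robot touches nothing.
It fails at once if a dish is pressed with more than 35 N onto the seat or onto another dish (contact force between any of dish_a, dish_b, dish_c and seat above 35 N or contact force between dish_a and dish_b above 35 N or contact force between any of dish_a, dish_b and dish_c above 35 N).
It fails at once if the jar, timer or marker is moved more than 30 mm (distance of any of jar, lab_timer, lab_marker from where it was at the start of the episode above 0.03 m).
It also fails if it takes over 72 s, if anything falls off the work surface, if the arm or the gripper's body presses on something with over 40 N, if the wrist force passes 120 N, or if a joint passes its speed limit or range.

ROBOT

A 6-joint arm with a two-finger parallel gripper is mounted at the origin on a cart in front of the work surface, level with it; the furniture and walls round the work are solid. World frame = base frame: x ahead of the robot, y to its left, z up, the work surface at z = 0. Lengths are in m, angles in rad, forces in N, time in s.
With the tool pointing down it reaches from about 0.325 to 0.925 m from the base axis. Payload 3.1 kg.
Tool frame: the origin (TCP) lies midway between the tips of the shut fingers; the grasp point (between the pads) lies 19 mm behind it (bot.grip_depth is the z of the grasp point in the tool frame, in m); z points along the fingers, y is the line along which they close (so a half turn about z gives the same grasp; the last joint's range is limited). The gripper opens to 85 mm and grips with 20 to 120 N. Pads are 22 mm wide; open, the fingers measure 114 mm over their backs; the gripper's body (76 mm by 85 mm) begins 54 mm behind the grasp point. The pads swing forward as they close: fully open they stand 13 mm farther back than shut.
Start: joints at [-1.349, 0.217, 1.613, -0, 1.311, -0.112], TCP at [0.205, -0.591, 0.231] pointing down, gripper open.
Joint ranges: [-2.75, 2.75], [-0.78, 2.1], [0.31, 2.55], [-1.13, 4.27], [0.13, 2.63], [-2.58, 2.58]. Speed limits (rad/s): [2.79, 2.79, 3.14, 3.14, 3.14, 3.14].

INTERFACE

Orientations are given as a unit quaternion [w, x, y, z].
In Python, from bench import status, cams, order, bot gives the robot as it stands.
- The arm moves only by the shell command python3 -m crank 'ROWS' [FORCE]. ROWS is JSON, a list of rows, each an object of numbers: "dx", "dy", "dz": the shift along the tool's x, y, z in cm; "turn": the turn about the tool's z in rad; "gripper": the opening, from 0 (shut) to 1 (fully open). A call has 1 to 12 rows; each row shifts and turns the commanded pose from where the row before left it, along the tool's axes as they then stand; what a row does not reach is not made up. A row lasts 1/10 s, in which the tool goes at most 50 mm and 8.59 degrees, less where a joint would pass 70% of its speed; a pose out of reach is approached as far as the arm can. A call is refused whole if a number of a shift passes 5 or a number of a turn 0.15, either way. A call with a gripper value outside its range is refused whole. The fingers move at their own pace and stop on an object; FORCE is the grip in N (left out, the last holds). Time passes only in rows, so rows that do not move let the fingers close. It gives the time, the measured TCP pose, the force, the opening and the grip force at its end, in the units of the state.
- status.read_state(): the state, without advancing time (a new reading comes with each control period).
- cams.grab_frame(name): name is "scene" or "top" or "wrist"; returns the picture (384x512x3 uint8, red, green, blue); there is no depth.
- cams.camera_model(name): a dict with "camera_matrix" (3x3 intrinsics, pixels), "xyz" and "attitude" of the camera in the world. Camera axes: x right, y up, looking along -z (the intrinsics and any distortion apply to the point x, -y, -z); pixel columns grow to the right and rows downward; lengths in m; the calibration is good to about 2 mm. A picture is of the moment at which its call begins: read the wrist's pose just before it. camera_model takes no time and is no camera call; for the wrist camera it gives the pose at the moment of the call.
- order.finish_job(): hands the job in; it is judged then, once.
The state is a dict: "time_s": time; "joint_pos": joint angles; "dq": joint speeds; "effort": joint torques, N m; "position": TCP position; "orientation": TCP orientation; "ft_force": force on the tool from outside, world axes, zero at the start; "wrist_torque": the same for the moment, N m; "width": finger opening in m; "finger_force": force on a finger pad.
Only numpy, scipy, OpenCV 4.12 (cv2) and the standard library are available. Lean on these libraries where they do the work, as an engineer would, in place of code of your own. Each camera call takes 0.05 s, during which the arm holds its last target. There are 200 camera calls.

## Working session

There is one attempt and no reset: what is moved stays moved. The work goes in short steps, Python scripts to look and compute and a shell command to move; the robot and the scene stay as the last step left them, time stands still between calls to the robot, and variables do not carry over. Pictures are saved under pics/ and viewed, at most 10 in all, crops included, and the job is handed in when it is done.

```bash
ls; mkdir -p pics; python3 - <<'E'
from bench import status,cams,bot
import cv2,numpy as np
print(status.read_state()); print(bot.grip_depth)
a=[]
for n in("scene","top"):
    im=cams.grab_frame(n); cv2.imwrite(f"pics/{n}0.png",im[...,::-1]); m=cams.camera_model(n); print(n,m)
    a.append(im)
E
```

```text
pics
{'time_s': 0.0, 'joint_pos': array([-1.34920079e+00,  2.17783695e-01,  1.61493082e+00, -1.21314086e-05,
        1.31130493e+00, -1.12211194e-01]), 'dq': array([ 0.00208798,  0.00290876,  0.00152896,  0.00021642, -0.00054179,
        0.00137102]), 'effort': array([ 1.11392917e-03, -3.96844840e+01, -3.03852475e+01, -9.46120349e-05,
        9.70836903e-03, -5.82598119e-06]), 'position': array([ 0.20460615, -0.58969381,  0.22995169]), 'orientation': array([-1.21125987e-03,  9.86102951e-01,  1.66130965e-01, -7.21820735e-05]), 'ft_force': array([-0.26173145,  0.25951482, -0.56822335]), 'wrist_torque': array([-0.00516175, -0.07603782, -0.01815661]), 'finger_force': 0.0, 'width': 0.0849723093457604}
-0.0187
scene {'camera_matrix': array([[396.20131728,   0.        , 260.48600105],
       [  0.        , 396.20131728, 192.64877512],
       [  0.        ,   0.        ,   1.        ]]), 'xyz': array([-0.41131317,  0.68897317,  0.65122299]), 'attitude': array([-0.37087687, -0.2369508 ,  0.46421024,  0.76864395])}
top {'camera_matrix': array([[445.45923242,   0.        , 261.6687233 ],
       [  0.        , 445.45923242, 195.29185944],
       [  0.        ,   0.        ,   1.        ]]), 'xyz': array([ 0.22427842, -0.00382733,  1.42390794]), 'attitude': array([ 0.70312805,  0.07595204, -0.07833746, -0.70264178])}
```

View pics/scene0.png

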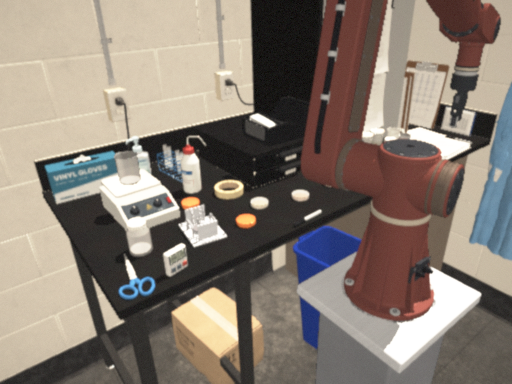

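View pics/top0.png

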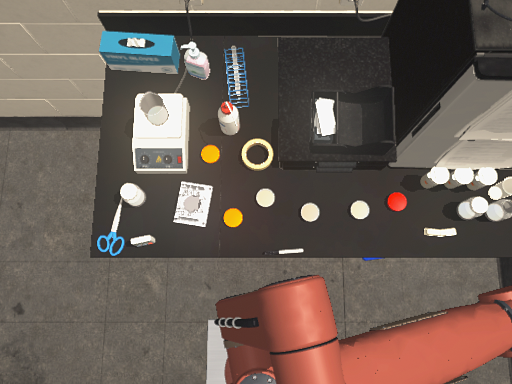

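The scene view shows the carrier at about (203,225) and beige dishes at (260,203) and (300,195). The top view shows the carrier at (194,204) and beige dishes at (265,198), (310,212) and (360,210). Orange decoys are at (210,154) and (233,217), and the red one is at (397,201). The jar is at (132,194), the timer at (143,240) and the marker at (285,251).

```bash
cat > h.py <<'E'
import numpy as np,cv2
from scipy.spatial.transform import Rotation as R
from bench import status,cams,bot
rot=lambda q:R.from_quat(np.roll(q,-1))
def ray(m,px):
    K=np.array(m["camera_matrix"]); d=np.linalg.inv(K)@[px[0],px[1],1]
    return np.array(m["xyz"]),rot(m["attitude"]).apply([d[0],-d[1],-d[2]])
def onplane(m,px,z):
    o,d=ray(m,px); return o+d*(z-o[2])/d[2]
def cross(rays):
    A=np.zeros((3,3));b=np.zeros(3);P=[]
    for o,d in rays:
        d=d/np.linalg.norm(d);M=np.eye(3)-np.outer(d,d);A+=M;b+=M@o;P.append((M,o))
    x=np.linalg.solve(A,b); return x,[np.linalg.norm(M@(x-o)) for M,o in P]
def proj(m,p):
    c=rot(m["attitude"]).inv().apply(np.array(p)-m["xyz"]);K=np.array(m["camera_matrix"])
    u=K@np.array([c[0],-c[1],-c[2]]);return u[:2]/u[2]
def blobs(im,amin,amax,s=(8,110),v=(150,255),hh=(8,40)):
    hsv=cv2.cvtColor(im,cv2.COLOR_RGB2HSV)
    k=cv2.inRange(hsv,(hh[0],s[0],v[0]),(hh[1],s[1],v[1]))
    n,l,st,c=cv2.connectedComponentsWithStats(k)
    return [(c[i].round(1),st[i,:5]) for i in range(1,n) if amin<st[i,4]<amax]
E
python3 - <<'E'
from h import *
t=cv2.imread("pics/top0.png")[...,::-1].copy();s=cv2.imread("pics/scene0.png")[...,::-1].copy()
mt=cams.camera_model("top");ms=cams.camera_model("scene")
for c,st in blobs(t,100,500):
    if 240<c[0]<380 and 180<c[1]<230: print("top",c,st,onplane(mt,c,.015).round(4))
for c,st in blobs(s,60,500):
    if 230<c[0]<330 and 180<c[1]<230: print("scene",c,st,onplane(ms,c,.015).round(4))
print("carrier",onplane(mt,(194,204),.016), t[200,265],t[212,310])
E
```

```text
top [265.  197.4] [256 189  19  18 270] [ 0.5303 -0.0193  0.015 ]
top [359.1 209.3] [351 201  18  18 253] [ 0.4915 -0.3223  0.015 ]
top [309.4 211.8] [301 203  18  19 267] [ 0.4831 -0.162   0.015 ]
scene [300.1 194.7] [292 189  17  12 166] [ 0.4751 -0.156   0.015 ]
scene [259.1 202.3] [250 197  19  12 179] [ 0.5227 -0.0133  0.015 ]
scene [312.4 214.3] [304 210  18  10  71] [ 0.3517 -0.0943  0.015 ]
carrier [0.50812119 0.20946225 0.016     ] [245 238 205] [243 229 198]
```

```bash
python3 -m crank '[{"turn":0.111},{"turn":0.111},{"turn":0.111},{"dx":3,"dy":-3},{"dx":3.5,"dy":-3.4},{"dx":3.5,"dy":-3.4},{"dx":3.5,"dy":-3.4},{"dx":3.5,"dy":-3.4},{"dx":3.5,"dy":-3.4},{"dx":3,"dy":-3},{"dx":2,"dy":-2},{"dx":0}]' 30
python3 - <<'E'
from h import *
print(status.read_state())
m=cams.camera_model("wrist");im=cams.grab_frame("wrist");cv2.imwrite("pics/w1.png",im[...,::-1]);np.save("w1.npy",m,allow_pickle=True);print(m)
E
```

```text
{'time_s': 0.1, 'joint_pos': array([-1.34920562e+00,  2.17694890e-01,  1.61477887e+00, -1.91273555e-06,
        1.31134960e+00, -1.12224666e-01]), 'dq': array([-0.00033786, -0.00311798, -0.00210592,  0.00024569, -0.00168435,
        0.00093841]), 'effort': array([-1.30689761e-03, -3.98075902e+01, -3.04972923e+01, -2.10256276e-04,
        4.21993725e-03, -5.56213795e-07]), 'position': array([ 0.20462147, -0.58976177,  0.23008613]), 'orientation': array([-1.11363852e-03,  9.86102564e-01,  1.66133949e-01, -6.18833608e-05]), 'ft_force': array([-0.36101658,  0.41908412, -0.4002361 ]), 'wrist_torque': array([-0.00012303,  0.00889151,  0.03212638]), 'finger_force': 0.0, 'width': 0.08518726351906694}
{'camera_matrix': array([[325.60980444,   0.        , 256.78176778],
       [  0.        , 325.60980444, 192.58760389],
       [  0.        ,   0.        ,   1.        ]]), 'xyz': array([ 0.27717937, -0.56423615,  0.37406089]), 'attitude': array([ 0.80557194, -0.12197236,  0.08797454, -0.5730943 ])}invalid input at $[0]: expected keys dx, dy, dz, turn, gripper
```

View pics/w1.png

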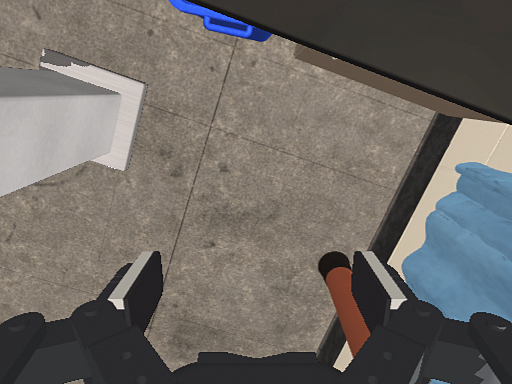

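The wrist camera still shows the floor and the worktop edge at the top: the call was refused because every row needs all five keys.

```bash
python3 -m crank '[{"dx":0,"dy":0,"dz":0,"turn":0.111,"gripper":1},{"dx":0,"dy":0,"dz":0,"turn":0.111,"gripper":1},{"dx":0,"dy":0,"dz":0,"turn":0.111,"gripper":1},{"dx":3,"dy":-3,"dz":0,"turn":0,"gripper":1},{"dx":3.5,"dy":-3.4,"dz":0,"turn":0,"gripper":1},{"dx":3.5,"dy":-3.4,"dz":0,"turn":0,"gripper":1},{"dx":3.5,"dy":-3.4,"dz":0,"turn":0,"gripper":1},{"dx":3.5,"dy":-3.4,"dz":0,"turn":0,"gripper":1},{"dx":3.5,"dy":-3.4,"dz":0,"turn":0,"gripper":1},{"dx":3,"dy":-3,"dz":0,"turn":0,"gripper":1},{"dx":2,"dy":-2,"dz":0,"turn":0,"gripper":1},{"dx":0,"dy":0,"dz":0,"turn":0,"gripper":1}]' 30
cat >> h.py <<'E'
def look(tag,cam="wrist"):
    m=cams.camera_model(cam);im=cams.grab_frame(cam);cv2.imwrite(f"pics/{tag}.png",im[...,::-1]);np.save(f"{tag}.npy",m,allow_pickle=True);return m,im
def yaw(q): x=rot(q).apply([1,0,0]); return np.arctan2(x[1],x[0])
E
python3 - <<'E'
from h import *
s=status.read_state();print(s["position"],yaw(s["orientation"]),s["ft_force"],s["joint_pos"])
m,im=look("w2");print(m["xyz"])
for b in blobs(im,300,9000): print(b,onplane(m,b[0],.015))
E
```

```text
time_s: 1.35
position: [0.4617, -0.3373, 0.2309]
orientation: [-0.001, 1.0, 0.003, 0.0]
ft_force: [-0.6, -0.9, 0.2]
width: 0.0852
finger_force: 0.0
[ 0.46165046 -0.33727293  0.23094307] 0.005674863244618114 [-0.62781476 -0.89121409  0.18543831] [-7.54393903e-01  1.05100529e-01  1.74149331e+00  1.34338065e-03
  1.29567164e+00  8.10361891e-01]
[ 0.53827977 -0.33621238  0.37490596]
(array([496.9,  26.6]), array([463,   2,  49,  64, 809], dtype=int32)) [ 0.60122264 -0.57491617  0.015     ]
(array([101.5, 140.6]), array([  79,  118,   46,   47, 1643], dtype=int32)) [ 0.48527984 -0.16454122  0.015     ]
(array([128.5, 279.5]), array([108, 251,  45,  58, 707], dtype=int32)) [ 0.31023783 -0.17483623  0.015     ]
(array([384.9, 279.7]), array([362, 251,  45,  58, 712], dtype=int32)) [ 0.31211791 -0.49858224  0.015     ]
(array([498.4, 287.3]), array([ 479,  254,   33,   69, 1655], dtype=int32)) [ 0.30205554 -0.64409926  0.015     ]
(array([162.7, 321.4]), array([147, 266,  30,  93, 619], dtype=int32)) [ 0.2472712  -0.21299578  0.015     ]
```

View pics/w2.png

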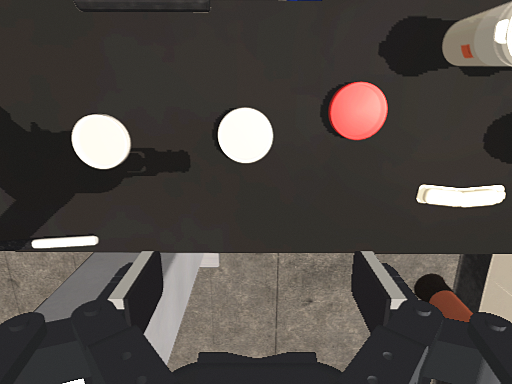

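The wrist view shows beige dishes at (101,141) and (245,135) and the red decoy at (358,110). The second dish is overexposed, so I need a brightness mask.

```bash
cat >> h.py <<'E'
def dishes(im,amin=300,rmax=240,thr=165):
    """ellipse centres of bright, pale round blobs above row rmax (fingers are below it)"""
    hsv=cv2.cvtColor(im,cv2.COLOR_RGB2HSV)
    k=((hsv[...,2]>thr)&(hsv[...,1]<110)).astype(np.uint8); k[rmax:]=0; out=[]
    for c in cv2.findContours(k,cv2.RETR_EXTERNAL,cv2.CHAIN_APPROX_NONE)[0]:
        a=cv2.contourArea(c)
        if a<amin or len(c)<20: continue
        e=cv2.fitEllipse(cv2.convexHull(c)); 
        if e[1][0]/e[1][1]>.7 and a/(np.pi/4*e[1][0]*e[1][1])>.9: out.append((np.array(e[0]).round(1),np.round(e[1],1)))
    return out
E
python3 - <<'E'
from h import *
mt=cams.camera_model("top");t=cv2.imread("pics/top0.png")[...,::-1].copy()
m=np.load("w2.npy",allow_pickle=True).item();im=cv2.imread("pics/w2.png")[...,::-1].copy()
T=dishes(t,150,384)
for c,e in T: print("top",c,e,onplane(mt,c,.015).round(4))
for c,e in dishes(im):
    p=onplane(m,c,.015); q=min(T,key=lambda q:np.linalg.norm(onplane(mt,q[0],.015)-p))[0]
    print(c,e,p.round(4),"two-view",[np.round(v,4) for v in cross([ray(m,c),ray(mt,q)])])
E
```

```text
top [309.6 211.9] [18.2 18.2] [ 0.4828 -0.1627  0.015 ]
top [359.5 209.5] [17.8 18.5] [ 0.4908 -0.3236  0.015 ]
top [265.  197.4] [17.7 18.4] [ 0.5303 -0.0193  0.015 ]
top [256.9 153.5] [29.4 30.6] [0.679  0.0073 0.015 ]
[100.5 140.8] [53.1 60.1] [ 0.4851 -0.1634  0.015 ] two-view [array([ 0.484 , -0.1626,  0.0124]), array([0.0008, 0.0008])]
[245.  134.9] [54.7 55.4] [ 0.4925 -0.323   0.015 ] two-view [array([ 0.4917, -0.3235,  0.0128]), array([0.0008, 0.0008])]
```

```bash
python3 -m crank '[{"dx":1.5,"dy":-0.7,"dz":1,"turn":0.006,"gripper":1},{"dx":1.5,"dy":-0.7,"dz":3,"turn":0,"gripper":1},{"dx":0,"dy":0,"dz":4,"turn":0,"gripper":1},{"dx":0,"dy":0,"dz":4,"turn":0,"gripper":1},{"dx":0,"dy":0,"dz":3,"turn":0,"gripper":1},{"dx":0,"dy":0,"dz":2,"turn":0,"gripper":1},{"dx":0,"dy":0,"dz":1,"turn":0,"gripper":1},{"dx":0,"dy":0,"dz":0,"turn":0,"gripper":1},{"dx":0,"dy":0,"dz":0,"turn":0,"gripper":1}]'
python3 - <<'E'
from h import *
s=status.read_state();print(s["position"],yaw(s["orientation"]),s["ft_force"])
m,im=look("w3");mt=cams.camera_model("top");T=[(309.6,211.9),(359.5,209.5),(265,197.4)]
print(proj(m,[.4917,-.3235,.015]))
for c,e in dishes(im,rmax=384): print(c,e,onplane(m,c,.015).round(4))
E
```

```text
time_s: 2.3
position: [0.4899, -0.3275, 0.0523]
orientation: [0.001, 1.0, -0.003, 0.001]
ft_force: [0.1, -0.2, 0.3]
width: 0.0853
finger_force: 0.0
[ 0.48989289 -0.32754616  0.05226452] -0.006004890605804878 [ 0.06727284 -0.16044056  0.29136666]
[251.38337282 221.96603439]
[249.8 219.2] [ 94.6 100.1] [ 0.4935 -0.3226  0.015 ]
```

View pics/w3.png

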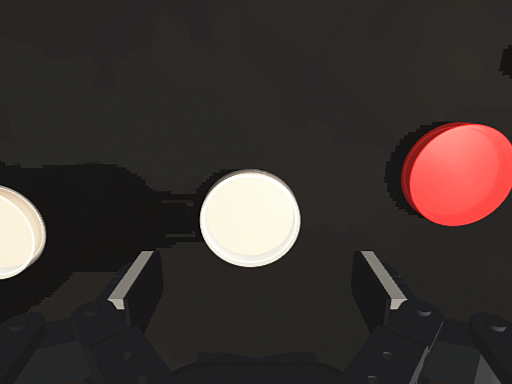

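The wrist close-up shows the dish centred at (250,219), between the fingers at columns 135 and 378, which matches the prediction within 3 px.

```bash
python3 -m crank '[{"dx":0.26,"dy":-0.45,"dz":1,"turn":-0.006,"gripper":1},{"dx":0,"dy":0,"dz":2,"turn":0,"gripper":1},{"dx":0,"dy":0,"dz":1.5,"turn":0,"gripper":1},{"dx":0,"dy":0,"dz":0.7,"turn":0,"gripper":1},{"dx":0,"dy":0,"dz":0,"turn":0,"gripper":1},{"dx":0,"dy":0,"dz":0,"turn":0,"gripper":1}]'
python3 -m crank '[{"dx":0,"dy":0,"dz":0,"turn":0,"gripper":0.6},{"dx":0,"dy":0,"dz":0,"turn":0,"gripper":0.4},{"dx":0,"dy":0,"dz":0,"turn":0,"gripper":0.3},{"dx":0,"dy":0,"dz":0,"turn":0,"gripper":0.3},{"dx":0,"dy":0,"dz":0,"turn":0,"gripper":0.3},{"dx":0,"dy":0,"dz":0,"turn":0,"gripper":0.3}]' 30
python3 - <<'E'
from h import *
s=status.read_state();print(s["position"],yaw(s["orientation"]),s["ft_force"],s["width"],s["finger_force"])
m,im=look("w4")
for c,e in dishes(im,rmax=384): print(c,e,onplane(m,c,.015).round(4))
E
```

```text
time_s: 2.95
position: [0.4925, -0.322, -0.0005]
orientation: [0.0, 1.0, 0.0, 0.0]
ft_force: [-0.1, 0.3, -0.1]
width: 0.0851
finger_force: 0.0
time_s: 3.55
position: [0.4931, -0.3226, 0.0005]
orientation: [0.001, 1.0, 0.0, 0.001]
ft_force: [0.8, 0.2, 6.4]
width: 0.0585
finger_force: 32.7
[ 0.49314144 -0.32261474  0.00050786] 0.0007328274557343789 [0.75759051 0.16658841 6.35033511] 0.05854587642226251 32.67173767089844
[257.1 267.3] [122.8 132.4] [ 0.4943 -0.3219  0.015 ]
```

```bash
python3 -m crank '[{"dx":0,"dy":0,"dz":-1,"turn":0,"gripper":0.3},{"dx":0,"dy":0,"dz":-3,"turn":0,"gripper":0.3},{"dx":0,"dy":0,"dz":-4,"turn":0,"gripper":0.3},{"dx":0,"dy":0,"dz":-4,"turn":0,"gripper":0.3},{"dx":0,"dy":0,"dz":-4,"turn":0,"gripper":0.3},{"dx":0,"dy":-2,"dz":-3,"turn":0,"gripper":0.3},{"dx":0,"dy":-4,"dz":-1,"turn":0,"gripper":0.3},{"dx":-1,"dy":-4.5,"dz":0,"turn":0,"gripper":0.3},{"dx":-1,"dy":-4.5,"dz":0,"turn":0,"gripper":0.3},{"dx":-1,"dy":-4.5,"dz":0,"turn":0,"gripper":0.3},{"dx":-1,"dy":-4.5,"dz":0,"turn":0,"gripper":0.3},{"dx":-1,"dy":-4.5,"dz":0,"turn":0,"gripper":0.3}]' 40
python3 -m crank '[{"dx":-1,"dy":-4.5,"dz":0,"turn":0,"gripper":0.3},{"dx":-1,"dy":-4.5,"dz":0,"turn":0,"gripper":0.3},{"dx":0,"dy":-4.5,"dz":0,"turn":0,"gripper":0.3},{"dx":0,"dy":-4.5,"dz":0,"turn":0,"gripper":0.3},{"dx":0,"dy":-4,"dz":0,"turn":0,"gripper":0.3},{"dx":0,"dy":-3,"dz":0,"turn":0,"gripper":0.3},{"dx":0,"dy":-1.5,"dz":0,"turn":0,"gripper":0.3},{"dx":0,"dy":0,"dz":0,"turn":0,"gripper":0.3},{"dx":0,"dy":0,"dz":0,"turn":0,"gripper":0.3},{"dx":0,"dy":0,"dz":0,"turn":0,"gripper":0.3}]'
python3 - <<'E'
from h import *
s=status.read_state();print(s["position"],yaw(s["orientation"]),s["ft_force"],s["width"],s["finger_force"])
m,im=look("w5")
print(proj(m,[.508,.2095,.016]))
cv2.imwrite("pics/w5v.png",cv2.resize(im[...,::-1],(800,600),interpolation=cv2.INTER_CUBIC))
E
```

```text
time_s: 4.8
position: [0.4407, -0.0352, 0.1991]
orientation: [-0.0, 1.0, 0.0, -0.0]
ft_force: [0.0, 0.4, 0.2]
width: 0.0581
finger_force: 42.9
time_s: 5.8
position: [0.4216, 0.2271, 0.1991]
orientation: [0.0, 1.0, -0.0, -0.0]
ft_force: [0.8, -0.3, -1.0]
width: 0.0575
finger_force: 43.0
[0.4215744  0.22711274 0.19906654] -4.362130979515621e-05 [ 0.78424567 -0.3290005  -1.04010716] 0.0574834821038139 42.964106798172
[276.11215975  80.24371519]
```

View pics/w5v.png

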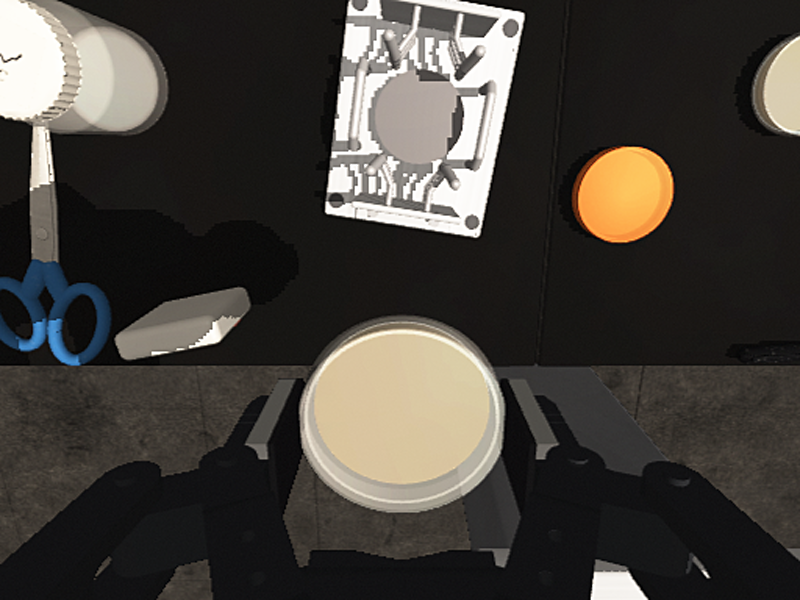

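The wrist view (800 px scale) shows the held dish at (402,414) between the fingers. The carrier's seat is at about (417,117), with plate corners at (525,10), (480,237) and (327,213), so it is yawed by roughly 8–10°. Next I'll take two views with the whole plate in frame.

```bash
python3 -m crank '[{"dx":0.5,"dy":0.8,"dz":-2,"turn":0,"gripper":0.3},{"dx":0.5,"dy":0.8,"dz":-4,"turn":0,"gripper":0.3},{"dx":0,"dy":0,"dz":-3,"turn":0,"gripper":0.3},{"dx":0,"dy":0,"dz":-1,"turn":0,"gripper":0.3},{"dx":0,"dy":0,"dz":0,"turn":0,"gripper":0.3},{"dx":0,"dy":0,"dz":0,"turn":0,"gripper":0.3},{"dx":0,"dy":0,"dz":0,"turn":0,"gripper":0.3}]'
python3 -c "
from h import *
m,im=look('w6')"
python3 -m crank '[{"dx":-2,"dy":0,"dz":2,"turn":0,"gripper":0.3},{"dx":-3,"dy":0,"dz":4,"turn":0,"gripper":0.3},{"dx":-2,"dy":0,"dz":2,"turn":0,"gripper":0.3},{"dx":0,"dy":0,"dz":1,"turn":0,"gripper":0.3},{"dx":0,"dy":0,"dz":0,"turn":0,"gripper":0.3},{"dx":0,"dy":0,"dz":0,"turn":0,"gripper":0.3},{"dx":0,"dy":0,"dz":0,"turn":0,"gripper":0.3}]'
cat > car.py <<'E'
from h import *
def quad(im,c,r=90):
    g=cv2.cvtColor(im,cv2.COLOR_RGB2GRAY); k=(g>120).astype(np.uint8)
    k=cv2.morphologyEx(k,cv2.MORPH_CLOSE,np.ones((7,7)))
    n,l,st,_=cv2.connectedComponentsWithStats(k)
    y,x=np.mgrid[:g.shape[0],:g.shape[1]]
    i=max(range(1,n),key=lambda i:((l==i)&(abs(x-c[0])<25)&(abs(y-c[1])<25)).sum())
    h=cv2.convexHull(cv2.findContours((l==i).astype(np.uint8),cv2.RETR_EXTERNAL,cv2.CHAIN_APPROX_NONE)[0][0])
    q=cv2.approxPolyN(h,4) if hasattr(cv2,"approxPolyN") else cv2.approxPolyDP(h,.05*cv2.arcLength(h,True),True)
    return q.reshape(-1,2).astype(float),(l==i)
if __name__=="__main__":
    look("w7"); Q=[]
    for t in("w6","w7"):
        m=np.load(t+".npy",allow_pickle=True).item();im=cv2.imread(f"pics/{t}.png")[...,::-1].copy()
        c=proj(m,[.508,.2095,.016]);q,k=quad(im,c);P=np.array([onplane(m,p,.006) for p in q])
        o=np.argsort(np.arctan2(*(q-q.mean(0)).T[::-1]));q,P=q[o],P[o];Q.append((m,q))
        print(t,m["xyz"],c.round(1),q.tolist(),P.round(4).tolist(),"mean",P.mean(0).round(4),"sides",np.linalg.norm(P-np.roll(P,1,0),axis=1).round(4))
        d=P-np.roll(P,1,0);print("angles deg",(np.degrees(np.arctan2(d[:,1],d[:,0]))%90).round(1))
        x,y=c.astype(int);s=im[max(0,y-90):y+90,x-100:x+100];cv2.imwrite(f"pics/{t}c.png",cv2.resize(s[...,::-1],(600,int(3*s.shape[0])),interpolation=cv2.INTER_CUBIC))
    for a,b in zip(Q[0][1],Q[1][1]): print(cross([ray(Q[0][0],a),ray(Q[1][0],b)]))
E
python3 car.py
```

```text
time_s: 6.55
position: [0.4305, 0.2116, 0.2968]
orientation: [0.001, 1.0, 0.0, -0.002]
ft_force: [0.1, -0.1, -0.3]
width: 0.0582
finger_force: 43.0
time_s: 7.3
position: [0.3638, 0.2125, 0.211]
orientation: [-0.001, 1.0, 0.0, 0.002]
ft_force: [-0.1, 0.4, -0.2]
width: 0.0581
finger_force: 43.0
w6 [0.50780642 0.21264076 0.44039904] [258.9  89.4] [[219.0, 19.0], [304.0, 34.0], [284.0, 145.0], [206.0, 132.0]] [[0.5884, 0.2574, 0.006], [0.5721, 0.1549, 0.006], [0.4372, 0.1757, 0.006], [0.4543, 0.2792, 0.006]] mean [0.513  0.2168 0.006 ] sides [0.1358 0.1038 0.1365 0.1049]
angles deg [80.8 81.  81.3 80.6]
w7 [0.44004068 0.21316964 0.35516085] [261.2  16. ] [[200.0, 0.0], [311.0, 0.0], [294.0, 95.0], [192.0, 78.0]] [[0.5236, 0.2675, 0.006], [0.5237, 0.1622, 0.006], [0.4373, 0.1754, 0.006], [0.4537, 0.2792, 0.006]] mean [0.4846 0.2211 0.006 ] sides [0.0709 0.1053 0.0874 0.1051]
angles deg [80.5  0.  81.3 81. ]
(array([ 0.66485428,  0.32876463, -0.50620707]), [np.float64(0.026152766582797596), np.float64(0.026152766582797457)])
(array([ 0.6507178 ,  0.08452853, -0.52463372]), [np.float64(0.00013989733049809714), np.float64(0.00013989733049810368)])
(array([0.43732871, 0.17561726, 0.00707473]), [np.float64(0.00014333985590525767), np.float64(0.00014333985590533668)])
(array([0.45389629, 0.27978325, 0.00249068]), [np.float64(6.538686673465272e-05), np.float64(6.538686673463755e-05)])
```

```bash
python3 - <<'E'
from car import *
for t,tz,tx,ty in(("w4",.0005,.4931,-.3226),("w5",.1991,.4216,.2271),("w6",.2968,.4305,.2116)):
    m=np.load(t+".npy",allow_pickle=True).item();im=cv2.imread(f"pics/{t}.png")[...,::-1].copy()
    for c,e in dishes(im,3000,384,130):
        if abs(c[0]-256)<25: print(t,c,e,(onplane(m,c,tz+.0145)-[tx,ty,0]).round(4))
m=np.load("w6.npy",allow_pickle=True).item();im=cv2.imread("pics/w6.png")[...,::-1].copy()
print("pred seat px",proj(m,[.513,.2168,.016]))
mt=cams.camera_model("top");t=cv2.imread("pics/top0.png")[...,::-1].copy()
q,k=quad(t,(194,204),60);P=np.array([onplane(mt,p,.006) for p in q]);print("top",q.tolist(),P.mean(0).round(4),np.linalg.norm(P-np.roll(P,1,0),axis=1).round(4))
print("top pred seat",proj(mt,[.513,.2168,.016]))
s=im[0:170,170:340];cv2.imwrite("pics/w6c.png",cv2.resize(s[...,::-1],None,fx=3.5,fy=3.5,interpolation=cv2.INTER_CUBIC))
E
```

```text
w4 [257.5 266.7] [124.4 133.2] [0.0015 0.0005 0.015 ]
w5 [257.3 267.1] [122.2 131.3] [0.0013 0.0006 0.2136]
pred seat px [253.01690504  85.19415532]
top [[213.0, 185.0], [205.0, 227.0], [173.0, 222.0], [181.0, 180.0]] [0.5125 0.2142 0.006 ] [0.1068 0.1406 0.1046 0.1409]
top pred seat [191.77343048 202.51420879]
```

View pics/w6c.png

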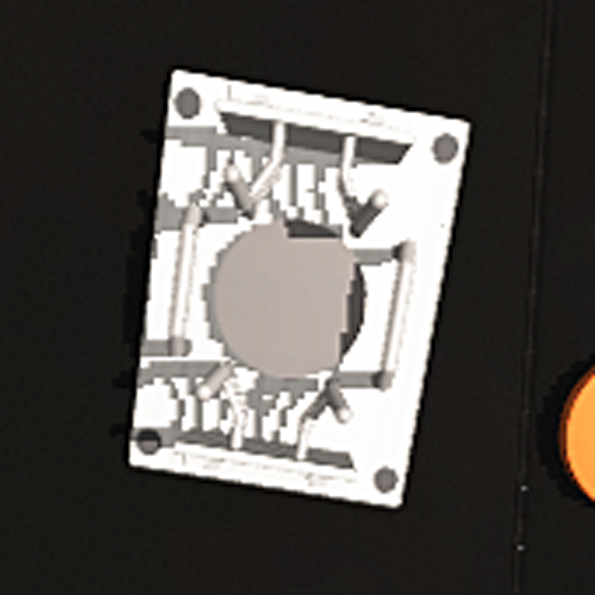

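The crop shows the seat disc at about (286,299) and the rail midpoint at about (291,298); I predicted (290.5,298). The carrier centre is therefore (0.513, 0.216) with yaw −0.159, and the plate sides match 136 by 104. Next I'll go above it.

```bash
python3 -m crank '[{"dx":0,"dy":0,"dz":0,"turn":0.08,"gripper":0.3},{"dx":0,"dy":0,"dz":0,"turn":0.079,"gripper":0.3},{"dx":2.5,"dy":-0.5,"dz":1,"turn":0,"gripper":0.3},{"dx":3.5,"dy":-0.7,"dz":2,"turn":0,"gripper":0.3},{"dx":3.5,"dy":-0.6,"dz":2.5,"turn":0,"gripper":0.3},{"dx":3.2,"dy":-0.6,"dz":3,"turn":0,"gripper":0.3},{"dx":2,"dy":-0.3,"dz":2,"turn":0,"gripper":0.3},{"dx":0,"dy":0,"dz":1,"turn":0,"gripper":0.3},{"dx":0,"dy":0,"dz":0,"turn":0,"gripper":0.3},{"dx":0,"dy":0,"dz":0,"turn":0,"gripper":0.3},{"dx":0,"dy":0,"dz":0,"turn":0,"gripper":0.3}]'
cat >> h.py <<'E'
def st(target=None):
    s=status.read_state();y=yaw(s["orientation"])
    print(round(s["time_s"],2),s["position"].round(4),"yaw",round(y,4),"F",s["ft_force"].round(1),"w",round(s["width"],4),"ff",round(s["finger_force"],1))
    if target is not None:
        w=np.array(target)-s["position"]
        print("tool cm",np.round([100*(w[0]*np.cos(y)+w[1]*np.sin(y)),100*(w[0]*np.sin(y)-w[1]*np.cos(y)),-100*w[2]],2))
E
python3 - <<'E'
from h import *
st([.5135,.2158,.049])
E
```

```text
time_s: 8.45
position: [0.5115, 0.216, 0.0959]
orientation: [-0.0, 0.997, -0.079, 0.001]
ft_force: [-0.7, 0.2, -1.0]
width: 0.0581
finger_force: 43.0
8.45 [0.5115 0.216  0.0959] yaw -0.1577 F [-0.7  0.2 -1. ] w 0.0581 ff 43.0
tool cm [ 0.2  -0.01  4.69]
```

```bash
python3 -m crank '[{"dx":0.2,"dy":0,"dz":1,"turn":0.001,"gripper":0.3},{"dx":0,"dy":0,"dz":1.2,"turn":0,"gripper":0.3},{"dx":0,"dy":0,"dz":0.8,"turn":0,"gripper":0.3},{"dx":0,"dy":0,"dz":0.5,"turn":0,"gripper":0.3},{"dx":0,"dy":0,"dz":0.4,"turn":0,"gripper":0.3},{"dx":0,"dy":0,"dz":0.4,"turn":0,"gripper":0.3},{"dx":0,"dy":0,"dz":0.3,"turn":0,"gripper":0.3},{"dx":0,"dy":0,"dz":0,"turn":0,"gripper":0.3},{"dx":0,"dy":0,"dz":0,"turn":0,"gripper":0.3}]'
python3 - <<'E'
from h import *
st([.5135,.2158,.049]); look("w8")
E
```

```text
time_s: 9.35
position: [0.5131, 0.2158, 0.048]
orientation: [-0.001, 0.997, -0.08, 0.0]
ft_force: [0.5, 4.0, -2.4]
width: 0.0578
finger_force: 43.2
9.35 [0.5131 0.2158 0.048 ] yaw -0.1596 F [ 0.5  4.  -2.4] w 0.0578 ff 43.2
tool cm [ 0.04 -0.01 -0.1 ]
```

```bash
python3 -m crank '[{"dx":0,"dy":0,"dz":0,"turn":0,"gripper":0.6},{"dx":0,"dy":0,"dz":0,"turn":0,"gripper":1},{"dx":0,"dy":0,"dz":0,"turn":0,"gripper":1},{"dx":0,"dy":0,"dz":0,"turn":0,"gripper":1},{"dx":0,"dy":0,"dz":-1,"turn":0,"gripper":1},{"dx":0,"dy":0,"dz":-3,"turn":0,"gripper":1},{"dx":0,"dy":0,"dz":-3,"turn":0,"gripper":0},{"dx":-2,"dy":0,"dz":-2,"turn":0,"gripper":0},{"dx":-2,"dy":0,"dz":0,"turn":0,"gripper":0},{"dx":0,"dy":0,"dz":0,"turn":0,"gripper":0},{"dx":0,"dy":0,"dz":0,"turn":0,"gripper":0},{"dx":0,"dy":0,"dz":0,"turn":0,"gripper":0}]'
python3 - <<'E'
from h import *
st([.5135,.2162,.08]); m,im=look("w9"); print(proj(m,[.513,.2165,.063]))
for c,e in dishes(im,800,384,130): print(c,e,onplane(m,c,.063).round(4),np.linalg.norm(onplane(m,c+[e[1]/2,0],.063)-onplane(m,c-[e[1]/2,0],.063)).round(4))
E
```

```text
time_s: 10.6
position: [0.4742, 0.2213, 0.1382]
orientation: [0.0, 0.997, -0.08, 0.0]
ft_force: [0.8, -0.3, 0.4]
width: 0.0002
finger_force: 0.0
10.6 [0.4742 0.2213 0.1382] yaw -0.1594 F [ 0.8 -0.3  0.4] w 0.0002 ff 0.0
tool cm [ 3.96 -0.12  5.82]
[256.03347427 149.20026658]
```

View pics/w9.png

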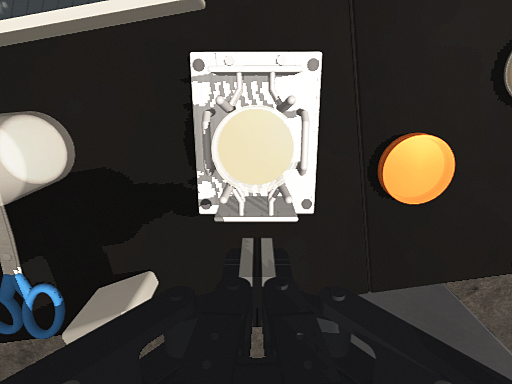

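The dish sits in the top clips at (255,147), against a prediction of (256,149). Next I'll press it down with shut fingers.

```bash
python3 -m crank '[{"dx":2,"dy":-0.06,"dz":2,"turn":0,"gripper":0},{"dx":1.95,"dy":-0.06,"dz":2,"turn":0,"gripper":0},{"dx":0,"dy":0,"dz":2,"turn":0,"gripper":0},{"dx":0,"dy":0,"dz":1,"turn":0,"gripper":0},{"dx":0,"dy":0,"dz":0.6,"turn":0,"gripper":0},{"dx":0,"dy":0,"dz":0.5,"turn":0,"gripper":0},{"dx":0,"dy":0,"dz":0.5,"turn":0,"gripper":0},{"dx":0,"dy":0,"dz":0.5,"turn":0,"gripper":0},{"dx":0,"dy":0,"dz":0.5,"turn":0,"gripper":0},{"dx":0,"dy":0,"dz":0.4,"turn":0,"gripper":0},{"dx":0,"dy":0,"dz":0,"turn":0,"gripper":0},{"dx":0,"dy":0,"dz":0,"turn":0,"gripper":0}]'
python3 - <<'E'
from h import *
st([.513,.2165,.031])
E
```

```text
time_s: 11.85
position: [0.5127, 0.2165, 0.038]
orientation: [0.0, 0.997, -0.079, -0.0]
ft_force: [0.0, 0.1, -0.1]
width: 0.0001
finger_force: 0.0
11.85 [0.5127 0.2165 0.038 ] yaw -0.1591 F [ 0.   0.1 -0.1] w 0.0001 ff 0.0
tool cm [ 0.03 -0.    0.7 ]
```

```bash
python3 -m crank '[{"dx":0,"dy":0,"dz":0.3,"turn":0,"gripper":0},{"dx":0,"dy":0,"dz":0.2,"turn":0,"gripper":0},{"dx":0,"dy":0,"dz":0.1,"turn":0,"gripper":0},{"dx":0,"dy":0,"dz":0.1,"turn":0,"gripper":0},{"dx":0,"dy":0,"dz":0,"turn":0,"gripper":0},{"dx":0,"dy":0,"dz":0,"turn":0,"gripper":0}]'
python3 - <<'E'
from h import *
st([.513,.2165,.031])
E
```

```text
time_s: 12.45
position: [0.513, 0.2165, 0.0312]
orientation: [-0.0, 0.997, -0.08, 0.0]
ft_force: [0.2, -0.9, 1.7]
width: -0.0006
finger_force: 0.3
12.45 [0.513  0.2165 0.0312] yaw -0.1592 F [ 0.2 -0.9  1.7] w -0.0006 ff 0.3
tool cm [-0.    0.    0.02]
```

Contact starts at the expected height of 0.031. I'll press on in small steps.

```bash
python3 -m crank '[{"dx":0,"dy":0,"dz":0.1,"turn":0,"gripper":0},{"dx":0,"dy":0,"dz":0.05,"turn":0,"gripper":0},{"dx":0,"dy":0,"dz":0,"turn":0,"gripper":0},{"dx":0,"dy":0,"dz":0,"turn":0,"gripper":0}]'
python3 -m crank '[{"dx":0,"dy":0,"dz":0.05,"turn":0,"gripper":0},{"dx":0,"dy":0,"dz":0.05,"turn":0,"gripper":0},{"dx":0,"dy":0,"dz":0,"turn":0,"gripper":0},{"dx":0,"dy":0,"dz":0,"turn":0,"gripper":0}]'
python3 -c "
from h import *
st()"
```

```text
time_s: 12.85
position: [0.5131, 0.2165, 0.0305]
orientation: [0.0, 0.997, -0.079, -0.0]
ft_force: [-2.1, -0.5, 5.5]
width: 0.0
finger_force: 2.7
time_s: 13.25
position: [0.5131, 0.2165, 0.0299]
orientation: [0.0, 0.997, -0.079, -0.0]
ft_force: [-2.9, -1.3, 8.2]
width: 0.0002
finger_force: 4.0
13.25 [0.5131 0.2165 0.0299] yaw -0.1591 F [-2.9 -1.3  8.2] w 0.0002 ff 4.0
```

```bash
python3 -m crank '[{"dx":0,"dy":0,"dz":0.1,"turn":0,"gripper":0},{"dx":0,"dy":0,"dz":0.1,"turn":0,"gripper":0},{"dx":0,"dy":0,"dz":0.05,"turn":0,"gripper":0},{"dx":0,"dy":0,"dz":0,"turn":0,"gripper":0},{"dx":0,"dy":0,"dz":0,"turn":0,"gripper":0},{"dx":0,"dy":0,"dz":0,"turn":0,"gripper":0}]'
python3 -c "
from h import *
st()"
```

```text
time_s: 13.85
position: [0.5131, 0.2166, 0.0285]
orientation: [0.0, 0.997, -0.079, -0.0]
ft_force: [-4.4, -2.2, 14.6]
width: 0.0001
finger_force: 7.3
13.85 [0.5131 0.2166 0.0285] yaw -0.159 F [-4.4 -2.2 14.6] w 0.0001 ff 7.3
```

Pressed to 14.6 N at a tip height of 0.0285, with a slope of about 4.6 N/mm matching the seat spring: dish 1 is home. Retracting and going to the next dish.

```bash
python3 -m crank '[{"dx":0,"dy":0,"dz":-1,"turn":0,"gripper":0},{"dx":0,"dy":0,"dz":-3,"turn":0,"gripper":0},{"dx":0,"dy":0,"dz":-4,"turn":0,"gripper":0},{"dx":-2,"dy":0,"dz":-2.5,"turn":0,"gripper":0},{"dx":-2,"dy":0,"dz":-0.5,"turn":0,"gripper":0},{"dx":0,"dy":0,"dz":0,"turn":0,"gripper":0.3},{"dx":0,"dy":0,"dz":0,"turn":0,"gripper":0}]'
python3 - <<'E'
from h import *
st(); m,im=look("w10"); print(proj(m,[.513,.2165,.031]))
for c,e in dishes(im,800,384,130): print(c,e,onplane(m,c,.031).round(4),np.linalg.norm(onplane(m,c+[e[1]/2,0],.031)-onplane(m,c-[e[1]/2,0],.031)).round(4))
g=im[60:240,160:350];cv2.imwrite("pics/w10c.png",cv2.resize(g[...,::-1],None,fx=3,fy=3))
E
python3 -m crank '[{"dx":1,"dy":2,"dz":0,"turn":0,"gripper":1},{"dx":1.5,"dy":4,"dz":0,"turn":0,"gripper":1},{"dx":1.5,"dy":4,"dz":0,"turn":0,"gripper":1},{"dx":1.5,"dy":4,"dz":0,"turn":0,"gripper":1},{"dx":1.5,"dy":4,"dz":1,"turn":0,"gripper":1},{"dx":1.5,"dy":3,"dz":3,"turn":0,"gripper":1},{"dx":1,"dy":1.9,"dz":2,"turn":0,"gripper":1},{"dx":0,"dy":0,"dz":2,"turn":0,"gripper":1},{"dx":0,"dy":0,"dz":0,"turn":0,"gripper":1},{"dx":0,"dy":0,"dz":0,"turn":0,"gripper":1},{"dx":0,"dy":0,"dz":0,"turn":0,"gripper":1}]'
python3 - <<'E'
from h import *
st([.5315,-.0187,.001]); m,im=look("w11"); print(proj(m,[.5315,-.0187,.015]))
for c,e in dishes(im,2000,384): print(c,e,onplane(m,c,.015).round(4))
E
```

```text
time_s: 14.55
position: [0.473, 0.2226, 0.1359]
orientation: [0.0, 0.997, -0.079, -0.0]
ft_force: [-0.4, 0.1, 0.3]
width: 0.0014
finger_force: 0.0
14.55 [0.473  0.2226 0.1359] yaw -0.1587 F [-0.4  0.1  0.3] w 0.0014 ff 0.0
[257.67600785 140.68281859]
time_s: 15.7
position: [0.5317, -0.0182, 0.057]
orientation: [0.0, 0.997, -0.079, 0.001]
ft_force: [0.2, 0.2, -0.7]
width: 0.0852
finger_force: 0.0
15.7 [ 0.5317 -0.0182  0.057 ] yaw -0.1586 F [ 0.2  0.2 -0.7] w 0.0852 ff 0.0
tool cm [-0.01  0.05  5.6 ]
[259.17111847 221.73011268]
[257.6 219. ] [91.8 97.2] [ 0.5334 -0.018   0.015 ]
```

View pics/w10c.png

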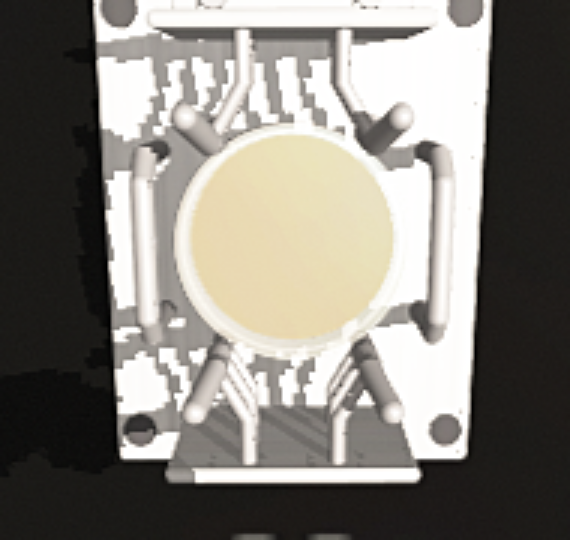

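Dish 1 sits low in the carrier, centred at crop (290,240), within 1 px of the home prediction. Now grasping dish 2.

```bash
python3 -m crank '[{"dx":0.03,"dy":0,"dz":1,"turn":0,"gripper":1},{"dx":0,"dy":0,"dz":2,"turn":0,"gripper":1},{"dx":0,"dy":0,"dz":1.7,"turn":0,"gripper":1},{"dx":0,"dy":0,"dz":0.8,"turn":0,"gripper":1},{"dx":0,"dy":0,"dz":0.1,"turn":0,"gripper":1},{"dx":0,"dy":0,"dz":0,"turn":0,"gripper":1},{"dx":0,"dy":0,"dz":0,"turn":0,"gripper":0.6},{"dx":0,"dy":0,"dz":0,"turn":0,"gripper":0.4},{"dx":0,"dy":0,"dz":0,"turn":0,"gripper":0.3},{"dx":0,"dy":0,"dz":0,"turn":0,"gripper":0.3},{"dx":0,"dy":0,"dz":0,"turn":0,"gripper":0.3},{"dx":0,"dy":0,"dz":0,"turn":0,"gripper":0.3}]' 40
python3 - <<'E'
from h import *
st([.5135,.2163,.1])
E
```

```text
time_s: 16.95
position: [0.5326, -0.0186, 0.0017]
orientation: [0.0, 0.997, -0.079, 0.001]
ft_force: [-1.3, 0.0, 6.1]
width: 0.0579
finger_force: 43.1
16.95 [ 0.5326 -0.0186  0.0017] yaw -0.1591 F [-1.3  0.   6.1] w 0.0579 ff 43.1
tool cm [ -5.61 -22.89  -9.83]
```

```bash
python3 -m crank '[{"dx":0,"dy":0,"dz":-1,"turn":0,"gripper":0.3},{"dx":0,"dy":0,"dz":-4,"turn":0,"gripper":0.3},{"dx":0,"dy":-1,"dz":-4.5,"turn":0,"gripper":0.3},{"dx":-1,"dy":-3,"dz":-3,"turn":0,"gripper":0.3},{"dx":-1,"dy":-4.5,"dz":0,"turn":0,"gripper":0.3},{"dx":-1.2,"dy":-4.5,"dz":0,"turn":0,"gripper":0.3},{"dx":-1.2,"dy":-4.5,"dz":0,"turn":0,"gripper":0.3},{"dx":-1.2,"dy":-3.4,"dz":0,"turn":0,"gripper":0.3},{"dx":0,"dy":-2,"dz":2,"turn":0,"gripper":0.3},{"dx":0,"dy":0,"dz":0.7,"turn":0,"gripper":0.3},{"dx":0,"dy":0,"dz":0,"turn":0,"gripper":0.3},{"dx":0,"dy":0,"dz":0,"turn":0,"gripper":0.3}]'
python3 - <<'E'
from h import *
st([.5135,.2163,.0495]); m,im=look("w12")
for c,e in dishes(im,2000,384,130): print(c,e,(onplane(m,c,status.read_state()["position"][2]+.0135)-status.read_state()["position"]).round(4))
E
```

```text
time_s: 18.15
position: [0.512, 0.2155, 0.0982]
orientation: [0.0, 0.997, -0.08, -0.0]
ft_force: [0.6, 0.4, 0.0]
width: 0.0579
finger_force: 43.1
18.15 [0.512  0.2155 0.0982] yaw -0.16 F [0.6 0.4 0. ] w 0.0579 ff 43.1
tool cm [ 0.14 -0.1   4.87]
```

```bash
python3 -m crank '[{"dx":0.14,"dy":-0.1,"dz":1,"turn":0,"gripper":0.3},{"dx":0,"dy":0,"dz":1.3,"turn":0,"gripper":0.3},{"dx":0,"dy":0,"dz":0.9,"turn":0,"gripper":0.3},{"dx":0,"dy":0,"dz":0.5,"turn":0,"gripper":0.3},{"dx":0,"dy":0,"dz":0.4,"turn":0,"gripper":0.3},{"dx":0,"dy":0,"dz":0.4,"turn":0,"gripper":0.3},{"dx":0,"dy":0,"dz":0.3,"turn":0,"gripper":0.3},{"dx":0,"dy":0,"dz":0,"turn":0,"gripper":0.3},{"dx":0,"dy":0,"dz":0,"turn":0,"gripper":0.3}]'
python3 - <<'E'
from h import *
st([.5135,.2163,.049])
E
```

```text
time_s: 19.1
position: [0.513, 0.217, 0.0496]
orientation: [0.0, 0.997, -0.079, -0.001]
ft_force: [-0.9, -3.7, -2.2]
width: 0.0584
finger_force: 43.2
19.1 [0.513  0.217  0.0496] yaw -0.159 F [-0.9 -3.7 -2.2] w 0.0584 ff 43.2
tool cm [0.06 0.06 0.06]
```

```bash
python3 -m crank '[{"dx":0,"dy":0,"dz":0,"turn":0,"gripper":0.6},{"dx":0,"dy":0,"dz":0,"turn":0,"gripper":1},{"dx":0,"dy":0,"dz":0,"turn":0,"gripper":1},{"dx":0,"dy":0,"dz":0,"turn":0,"gripper":1},{"dx":0,"dy":0,"dz":-1,"turn":0,"gripper":1},{"dx":0,"dy":0,"dz":-3,"turn":0,"gripper":1},{"dx":0,"dy":0,"dz":-3,"turn":0,"gripper":0},{"dx":-2,"dy":0,"dz":-2,"turn":0,"gripper":0},{"dx":-2,"dy":0,"dz":0,"turn":0,"gripper":0},{"dx":0,"dy":0,"dz":0,"turn":0,"gripper":0},{"dx":0,"dy":0,"dz":0,"turn":0,"gripper":0},{"dx":0,"dy":0,"dz":0,"turn":0,"gripper":0}]'
cat >> h.py <<'E'
def stack(tag,ztop):
    """bright filling disc of the top dish in the carrier: size tells its height"""
    m,im=look(tag);hsv=cv2.cvtColor(im,cv2.COLOR_RGB2HSV)
    k=cv2.inRange(hsv,(15,28,100),(40,110,255));k=cv2.morphologyEx(k,cv2.MORPH_OPEN,np.ones((5,5)))
    n,l,s,c=cv2.connectedComponentsWithStats(k);p=proj(m,[.513,.2165,ztop])
    i=min((i for i in range(1,n) if s[i,4]>800),key=lambda i:np.hypot(*(c[i]-p)));q=np.argwhere(l==i)[:,::-1].astype(np.float32)
    e=cv2.fitEllipse(cv2.convexHull(q));print(tag,"pred",p.round(1),"seen",np.round(e[0],1),np.round(e[1],1),onplane(m,e[0],ztop).round(4))
E
python3 - <<'E'
from h import *
st([.513,.2165,.08]); stack("w13",.063)
import shutil
# same measure on the earlier views, for comparison
for t,z in(("w9",.063),("w10",.031)):
    M=np.load(t+".npy",allow_pickle=True).item();I=cv2.imread(f"pics/{t}.png")[...,::-1].copy()
    import h; h.look=lambda tag:(M,I); h.stack(t,z)
E
```

```text
time_s: 20.3
position: [0.4749, 0.2236, 0.1403]
orientation: [-0.0, 0.997, -0.08, 0.0]
ft_force: [-0.3, -0.4, 1.0]
width: -0.0001
finger_force: 0.0
20.3 [0.4749 0.2236 0.1403] yaw -0.1593 F [-0.3 -0.4  1. ] w -0.0001 ff 0.0
tool cm [3.88 0.1  6.03]
w13 pred [259.6 149.1] seen [258.7 146.6] [74.7 75.1] [0.5148 0.2168 0.063 ]
w9 pred [256.  149.2] seen [255.2 146.6] [75.3 75.8] [0.5148 0.2168 0.063 ]
w10 pred [257.7 140.7] seen [256.8 138.7] [67.5 68.2] [0.5146 0.2169 0.031 ]
```

```bash
python3 -m crank '[{"dx":2,"dy":0.05,"dz":2,"turn":0,"gripper":0},{"dx":1.9,"dy":0.05,"dz":2,"turn":0,"gripper":0},{"dx":0,"dy":0,"dz":2,"turn":0,"gripper":0},{"dx":0,"dy":0,"dz":1,"turn":0,"gripper":0},{"dx":0,"dy":0,"dz":0.6,"turn":0,"gripper":0},{"dx":0,"dy":0,"dz":0.4,"turn":0,"gripper":0},{"dx":0,"dy":0,"dz":0.4,"turn":0,"gripper":0},{"dx":0,"dy":0,"dz":0.3,"turn":0,"gripper":0},{"dx":0,"dy":0,"dz":0.2,"turn":0,"gripper":0},{"dx":0,"dy":0,"dz":0,"turn":0,"gripper":0},{"dx":0,"dy":0,"dz":0,"turn":0,"gripper":0}]'
python3 -m crank '[{"dx":0,"dy":0,"dz":0.2,"turn":0,"gripper":0},{"dx":0,"dy":0,"dz":0.1,"turn":0,"gripper":0},{"dx":0,"dy":0,"dz":0.1,"turn":0,"gripper":0},{"dx":0,"dy":0,"dz":0,"turn":0,"gripper":0},{"dx":0,"dy":0,"dz":0,"turn":0,"gripper":0}]'
python3 - <<'E'
from h import *
st([.513,.2165,.046])
E
```

```text
time_s: 21.45
position: [0.5128, 0.2167, 0.0516]
orientation: [-0.0, 0.997, -0.079, 0.0]
ft_force: [-0.7, -1.4, 2.5]
width: 0.0
finger_force: 1.0
time_s: 21.95
position: [0.5126, 0.2166, 0.0471]
orientation: [-0.0, 0.997, -0.08, 0.0]
ft_force: [-0.1, -0.2, 0.1]
width: 0.0005
finger_force: 0.2
21.95 [0.5126 0.2166 0.0471] yaw -0.1593 F [-0.1 -0.2  0.1] w 0.0005 ff 0.2
tool cm [0.04 0.01 0.11]
```

```bash
python3 -m crank '[{"dx":0,"dy":0,"dz":0.1,"turn":0,"gripper":0},{"dx":0,"dy":0,"dz":0.1,"turn":0,"gripper":0},{"dx":0,"dy":0,"dz":0.05,"turn":0,"gripper":0},{"dx":0,"dy":0,"dz":0,"turn":0,"gripper":0},{"dx":0,"dy":0,"dz":0,"turn":0,"gripper":0}]'
python3 -m crank '[{"dx":0,"dy":0,"dz":0.1,"turn":0,"gripper":0},{"dx":0,"dy":0,"dz":0.05,"turn":0,"gripper":0},{"dx":0,"dy":0,"dz":0,"turn":0,"gripper":0},{"dx":0,"dy":0,"dz":0,"turn":0,"gripper":0}]'
python3 -c "
from h import *
st()"
```

```text
time_s: 22.45
position: [0.5131, 0.2166, 0.0458]
orientation: [-0.0, 0.997, -0.079, 0.0]
ft_force: [-2.9, -0.8, 6.2]
width: -0.0001
finger_force: 3.2
time_s: 22.85
position: [0.5131, 0.2166, 0.045]
orientation: [0.0, 0.997, -0.079, 0.0]
ft_force: [-3.2, -1.1, 10.1]
width: -0.0001
finger_force: 5.1
22.85 [0.5131 0.2166 0.045 ] yaw -0.1591 F [-3.2 -1.1 10.1] w -0.0001 ff 5.1
```

```bash
python3 -m crank '[{"dx":0,"dy":0,"dz":0.1,"turn":0,"gripper":0},{"dx":0,"dy":0,"dz":0.08,"turn":0,"gripper":0},{"dx":0,"dy":0,"dz":0,"turn":0,"gripper":0},{"dx":0,"dy":0,"dz":0,"turn":0,"gripper":0},{"dx":0,"dy":0,"dz":0,"turn":0,"gripper":0}]'
python3 -c "
from h import *
st()"
python3 -m crank '[{"dx":0,"dy":0,"dz":-1,"turn":0,"gripper":0},{"dx":0,"dy":0,"dz":-3,"turn":0,"gripper":0},{"dx":0,"dy":0,"dz":-3.5,"turn":0,"gripper":0},{"dx":-2,"dy":0,"dz":-1.5,"turn":0,"gripper":0},{"dx":-2,"dy":0,"dz":-0.5,"turn":0,"gripper":0},{"dx":0,"dy":0,"dz":0,"turn":0,"gripper":0},{"dx":0,"dy":0,"dz":0,"turn":0,"gripper":0}]'
python3 - <<'E'
from h import *
stack("w14",.046); st([.4845,-.1620,.06])
E
```

```text
time_s: 23.35
position: [0.5132, 0.2166, 0.0439]
orientation: [0.0, 0.997, -0.079, -0.0]
ft_force: [-5.4, -1.9, 14.9]
width: 0.0002
finger_force: 7.3
23.35 [0.5132 0.2166 0.0439] yaw -0.159 F [-5.4 -1.9 14.9] w 0.0002 ff 7.3
time_s: 24.05
position: [0.4731, 0.2228, 0.1363]
orientation: [0.0, 0.997, -0.079, 0.0]
ft_force: [-0.7, -0.2, -0.7]
width: 0.0004
finger_force: 0.0
w14 pred [258.  143.7] seen [257.2 140.8] [71.  71.7] [0.5152 0.2168 0.046 ]
24.1 [0.4733 0.2227 0.1361] yaw -0.159 F [ 0.1  1.  -0.1] w -0.0002 ff 0.0
tool cm [ 7.2  37.81  7.61]
```

Dish 2 was pressed with 14.9 N at a tip height of 0.044, and the view agrees. Now dish 3.

```bash
python3 -m crank '[{"dx":0.5,"dy":2.8,"dz":0,"turn":0,"gripper":1},{"dx":0.8,"dy":4.5,"dz":0,"turn":0,"gripper":1},{"dx":0.9,"dy":4.5,"dz":0,"turn":0,"gripper":1},{"dx":0.9,"dy":4.5,"dz":0,"turn":0,"gripper":1},{"dx":0.9,"dy":4.5,"dz":0,"turn":0,"gripper":1},{"dx":0.9,"dy":4.5,"dz":0,"turn":0,"gripper":1},{"dx":0.9,"dy":4.5,"dz":0,"turn":0,"gripper":1},{"dx":0.9,"dy":4.5,"dz":1.5,"turn":0,"gripper":1},{"dx":0.5,"dy":2.5,"dz":3,"turn":0,"gripper":1},{"dx":0,"dy":1,"dz":3,"turn":0,"gripper":1},{"dx":0,"dy":0,"dz":0,"turn":0,"gripper":1},{"dx":0,"dy":0,"dz":0,"turn":0,"gripper":1}]'
python3 - <<'E'
from h import *
m,im=look("w15"); print(proj(m,[.4845,-.162,.015]))
D=dishes(im,2000,384)
for c,e in D: print(c,e,onplane(m,c,.015).round(4))
p=onplane(m,min(D,key=lambda d:abs(d[0][0]-257))[0],.015);st([p[0]-.001,p[1]-.0003,.001])
E
```

```text
time_s: 25.3
position: [0.4836, -0.1617, 0.0604]
orientation: [-0.001, 0.997, -0.08, -0.001]
ft_force: [-0.2, 0.3, 0.1]
width: 0.0853
finger_force: 0.0
[258.52307986 217.77029754]
[257.9 215. ] [94.8 97.2] [ 0.4864 -0.1619  0.015 ]
25.35 [ 0.4848 -0.1618  0.0618] yaw -0.1593 F [ 0.3  0.9 -0.1] w 0.0853 ff 0.0
tool cm [0.06 0.03 6.08]
```

```bash
python3 -m crank '[{"dx":0.08,"dy":0.03,"dz":1.2,"turn":0,"gripper":1},{"dx":0,"dy":0,"dz":2,"turn":0,"gripper":1},{"dx":0,"dy":0,"dz":1.7,"turn":0,"gripper":1},{"dx":0,"dy":0,"dz":1,"turn":0,"gripper":1},{"dx":0,"dy":0,"dz":0.1,"turn":0,"gripper":1},{"dx":0,"dy":0,"dz":0,"turn":0,"gripper":1},{"dx":0,"dy":0,"dz":0,"turn":0,"gripper":0.6},{"dx":0,"dy":0,"dz":0,"turn":0,"gripper":0.4},{"dx":0,"dy":0,"dz":0,"turn":0,"gripper":0.3},{"dx":0,"dy":0,"dz":0,"turn":0,"gripper":0.3},{"dx":0,"dy":0,"dz":0,"turn":0,"gripper":0.3},{"dx":0,"dy":0,"dz":0,"turn":0,"gripper":0.3}]' 40
python3 - <<'E'
from h import *
st([.514,.2165,.1])
E
```

```text
time_s: 26.55
position: [0.4863, -0.1628, 0.003]
orientation: [0.0, 0.997, -0.08, 0.001]
ft_force: [-0.6, 0.9, 6.2]
width: 0.0578
finger_force: 42.6
26.55 [ 0.4863 -0.1628  0.003 ] yaw -0.1592 F [-0.6  0.9  6.2] w 0.0578 ff 42.6
tool cm [ -3.28 -37.89  -9.7 ]
```

```bash
python3 -m crank '[{"dx":0,"dy":0,"dz":-1,"turn":0,"gripper":0.3},{"dx":0,"dy":0,"dz":-4,"turn":0,"gripper":0.3},{"dx":0,"dy":-1,"dz":-4.5,"turn":0,"gripper":0.3},{"dx":0,"dy":-3,"dz":-3,"turn":0,"gripper":0.3},{"dx":-0.5,"dy":-4.8,"dz":0,"turn":0,"gripper":0.3},{"dx":-0.5,"dy":-4.8,"dz":0,"turn":0,"gripper":0.3},{"dx":-0.5,"dy":-4.8,"dz":0,"turn":0,"gripper":0.3},{"dx":-0.5,"dy":-4.8,"dz":0,"turn":0,"gripper":0.3},{"dx":-0.5,"dy":-4.8,"dz":0,"turn":0,"gripper":0.3},{"dx":-0.5,"dy":-4.5,"dz":0,"turn":0,"gripper":0.3},{"dx":-0.3,"dy":-3.5,"dz":0,"turn":0,"gripper":0.3},{"dx":0,"dy":-1.8,"dz":1,"turn":0,"gripper":0.3}]'
python3 -m crank '[{"dx":0,"dy":0,"dz":1.5,"turn":0,"gripper":0.3},{"dx":0,"dy":0,"dz":0,"turn":0,"gripper":0.3},{"dx":0,"dy":0,"dz":0,"turn":0,"gripper":0.3},{"dx":0,"dy":0,"dz":0,"turn":0,"gripper":0.3}]'
python3 - <<'E'
from h import *
st([.514,.2165,.051])
E
```

```text
time_s: 27.75
position: [0.5134, 0.2197, 0.1186]
orientation: [-0.001, 0.997, -0.078, 0.002]
ft_force: [1.1, -0.3, -0.9]
width: 0.0581
finger_force: 43.0
time_s: 28.15
position: [0.5125, 0.2151, 0.1017]
orientation: [0.0, 0.997, -0.08, 0.0]
ft_force: [0.5, -0.3, -0.1]
width: 0.0579
finger_force: 43.0
28.15 [0.5125 0.2151 0.1017] yaw -0.1608 F [ 0.5 -0.3 -0.1] w 0.0579 ff 43.0
tool cm [ 0.12 -0.16  5.07]
```

```bash
python3 -m crank '[{"dx":0.1,"dy":-0.08,"dz":1,"turn":0,"gripper":0.3},{"dx":0,"dy":0,"dz":1,"turn":0,"gripper":0.3},{"dx":0,"dy":0,"dz":0.5,"turn":0,"gripper":0.3},{"dx":0,"dy":0,"dz":0,"turn":0,"gripper":0.3},{"dx":0,"dy":0,"dz":0,"turn":0,"gripper":0.3}]'
python3 - <<'E'
from h import *
st([.514,.2165,.051])
E
```

```text
time_s: 28.65
position: [0.5132, 0.2168, 0.0761]
orientation: [0.0, 0.997, -0.08, -0.0]
ft_force: [0.1, 0.3, -0.1]
width: 0.0577
finger_force: 43.0
28.65 [0.5132 0.2168 0.0761] yaw -0.1593 F [ 0.1  0.3 -0.1] w 0.0577 ff 43.0
tool cm [0.08 0.01 2.51]
```

```bash
python3 -m crank '[{"dx":0.03,"dy":0.02,"dz":0.7,"turn":0,"gripper":0.3},{"dx":0,"dy":0,"dz":0.5,"turn":0,"gripper":0.3},{"dx":0,"dy":0,"dz":0.5,"turn":0,"gripper":0.3},{"dx":0,"dy":0,"dz":0.5,"turn":0,"gripper":0.3},{"dx":0,"dy":0,"dz":0.3,"turn":0,"gripper":0.3},{"dx":0,"dy":0,"dz":0,"turn":0,"gripper":0.3},{"dx":0,"dy":0,"dz":0,"turn":0,"gripper":0.3}]'
python3 - <<'E'
from h import *
st([.514,.2165,.051])
E
```

```text
time_s: 29.35
position: [0.5134, 0.2162, 0.0509]
orientation: [0.0, 0.997, -0.079, -0.0]
ft_force: [1.1, -2.8, -2.7]
width: 0.058
finger_force: 43.1
29.35 [0.5134 0.2162 0.0509] yaw -0.159 F [ 1.1 -2.8 -2.7] w 0.058 ff 43.1
tool cm [ 0.06 -0.04 -0.01]
```

```bash
python3 -m crank '[{"dx":0,"dy":0,"dz":0,"turn":0,"gripper":0.6},{"dx":0,"dy":0,"dz":0,"turn":0,"gripper":1},{"dx":0,"dy":0,"dz":0,"turn":0,"gripper":1},{"dx":0,"dy":0,"dz":0,"turn":0,"gripper":1},{"dx":0,"dy":0,"dz":-1,"turn":0,"gripper":1},{"dx":0,"dy":0,"dz":-3,"turn":0,"gripper":1},{"dx":0,"dy":0,"dz":-3,"turn":0,"gripper":0},{"dx":-2,"dy":0,"dz":-2,"turn":0,"gripper":0},{"dx":-2,"dy":0,"dz":0,"turn":0,"gripper":0},{"dx":0,"dy":0,"dz":0,"turn":0,"gripper":0},{"dx":0,"dy":0,"dz":0,"turn":0,"gripper":0},{"dx":0,"dy":0,"dz":0,"turn":0,"gripper":0}]'
python3 - <<'E'
from h import *
stack("w16",.063); st([.513,.2165,.065])
E
```

```text
time_s: 30.55
position: [0.4748, 0.2229, 0.1415]
orientation: [0.0, 0.997, -0.08, 0.0]
ft_force: [-0.9, 0.2, 1.1]
width: 0.0005
finger_force: 0.0
w16 pred [258.5 148.8] seen [257.7 146.3] [74.4 74.8] [0.5148 0.2168 0.063 ]
30.6 [0.4748 0.2228 0.1413] yaw -0.1595 F [0.8 0.1 0.4] w 0.0001 ff 0.0
tool cm [3.87 0.02 7.63]
```

```bash
python3 -m crank '[{"dx":2,"dy":0.01,"dz":2,"turn":0,"gripper":0},{"dx":1.9,"dy":0.01,"dz":2,"turn":0,"gripper":0},{"dx":0,"dy":0,"dz":2,"turn":0,"gripper":0},{"dx":0,"dy":0,"dz":1,"turn":0,"gripper":0},{"dx":0,"dy":0,"dz":0.4,"turn":0,"gripper":0},{"dx":0,"dy":0,"dz":0.2,"turn":0,"gripper":0},{"dx":0,"dy":0,"dz":0.1,"turn":0,"gripper":0},{"dx":0,"dy":0,"dz":0,"turn":0,"gripper":0},{"dx":0,"dy":0,"dz":0,"turn":0,"gripper":0}]'
python3 -m crank '[{"dx":0,"dy":0,"dz":0.1,"turn":0,"gripper":0},{"dx":0,"dy":0,"dz":0.1,"turn":0,"gripper":0},{"dx":0,"dy":0,"dz":0,"turn":0,"gripper":0},{"dx":0,"dy":0,"dz":0,"turn":0,"gripper":0}]'
python3 - <<'E'
from h import *
st([.513,.2165,.061])
E
```

```text
time_s: 31.5
position: [0.5133, 0.2169, 0.0654]
orientation: [-0.0, 0.997, -0.079, 0.001]
ft_force: [-0.1, 0.7, 0.1]
width: 0.0001
finger_force: 0.0
time_s: 31.9
position: [0.5132, 0.2168, 0.0629]
orientation: [-0.0, 0.997, -0.08, 0.0]
ft_force: [0.9, 0.3, 1.4]
width: -0.0002
finger_force: 0.8
31.9 [0.5132 0.2168 0.0629] yaw -0.1592 F [0.9 0.3 1.4] w -0.0002 ff 0.8
tool cm [-0.01  0.03  0.19]
```

```bash
python3 -m crank '[{"dx":0,"dy":0,"dz":0.1,"turn":0,"gripper":0},{"dx":0,"dy":0,"dz":0.1,"turn":0,"gripper":0},{"dx":0,"dy":0,"dz":0.1,"turn":0,"gripper":0},{"dx":0,"dy":0,"dz":0,"turn":0,"gripper":0},{"dx":0,"dy":0,"dz":0,"turn":0,"gripper":0}]'
python3 -m crank '[{"dx":0,"dy":0,"dz":0.1,"turn":0,"gripper":0},{"dx":0,"dy":0,"dz":0.05,"turn":0,"gripper":0},{"dx":0,"dy":0,"dz":0,"turn":0,"gripper":0},{"dx":0,"dy":0,"dz":0,"turn":0,"gripper":0}]'
python3 -c "
from h import *
st()"
```

```text
time_s: 32.4
position: [0.5133, 0.2168, 0.0608]
orientation: [-0.0, 0.997, -0.079, 0.0]
ft_force: [-1.0, 0.4, 7.5]
width: -0.0002
finger_force: 3.8
time_s: 32.8
position: [0.5134, 0.2168, 0.0601]
orientation: [-0.0, 0.997, -0.079, 0.0]
ft_force: [-4.0, -0.0, 11.5]
width: -0.0002
finger_force: 6.0
32.8 [0.5134 0.2168 0.0601] yaw -0.1591 F [-4.  -0.  11.5] w -0.0002 ff 6.0
```

```bash
python3 -m crank '[{"dx":0,"dy":0,"dz":0.1,"turn":0,"gripper":0},{"dx":0,"dy":0,"dz":0.08,"turn":0,"gripper":0},{"dx":0,"dy":0,"dz":0,"turn":0,"gripper":0},{"dx":0,"dy":0,"dz":0,"turn":0,"gripper":0},{"dx":0,"dy":0,"dz":0,"turn":0,"gripper":0}]'
python3 -c "
from h import *
st()"
```

```text
time_s: 33.3
position: [0.5135, 0.2169, 0.0591]
orientation: [-0.0, 0.997, -0.079, 0.0]
ft_force: [-5.0, -0.3, 16.6]
width: 0.0001
finger_force: 8.1
33.3 [0.5135 0.2169 0.0591] yaw -0.159 F [-5.  -0.3 16.6] w 0.0001 ff 8.1
```

```bash
python3 -m crank '[{"dx":0,"dy":0,"dz":-1,"turn":0,"gripper":0},{"dx":0,"dy":0,"dz":-3,"turn":0,"gripper":0},{"dx":0,"dy":0,"dz":-3,"turn":0,"gripper":0},{"dx":-2,"dy":0,"dz":-0.7,"turn":0,"gripper":0},{"dx":-2,"dy":0,"dz":0,"turn":0,"gripper":0},{"dx":0,"dy":0,"dz":0,"turn":0,"gripper":0},{"dx":0,"dy":0,"dz":0,"turn":0,"gripper":0}]'
python3 - <<'E'
from h import *
st();stack("w17",.061)
m,im=look("s2","scene");g=im[170:290,90:330];cv2.imwrite("pics/s2c.png",cv2.resize(g[...,::-1],None,fx=3.3,fy=3.3,interpolation=cv2.INTER_CUBIC))
E
```

```text
time_s: 34.0
position: [0.4729, 0.2227, 0.1327]
orientation: [0.0, 0.997, -0.079, -0.0]
ft_force: [0.6, 0.3, -0.4]
width: 0.0001
finger_force: 0.0
34.0 [0.4729 0.2227 0.1327] yaw -0.1587 F [ 0.6  0.3 -0.4] w 0.0001 ff 0.0
w17 pred [257.8 147.7] seen [257.  144.8] [76.7 77.1] [0.515  0.2168 0.061 ]
```

View pics/s2c.png

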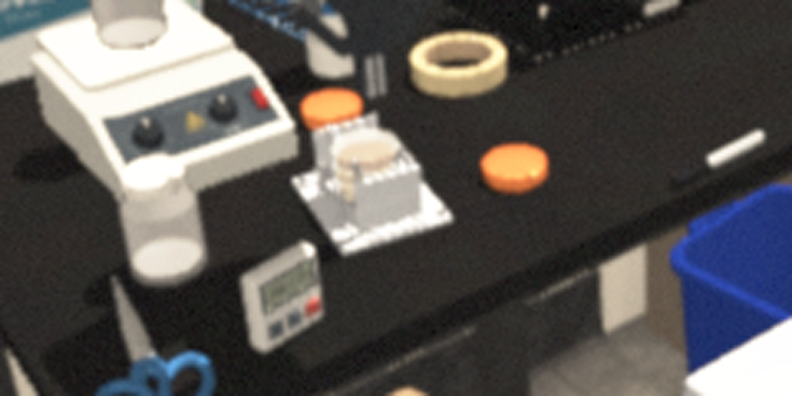

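The scene crop shows the beige stack in the carrier at (365,160). The jar (165,220), timer (285,300) and marker (735,150) are untouched. The force slope and the seen height agree with the third dish being home.

```bash
python3 -c "
from bench import order
print(order.finish_job())"
```

```text
the job is handed in; nothing more can be done
None
```

I loaded all three dishes into the carrier, pressed each home with about 15–17 N, left the jar, timer and marker alone, and handed the job in at about 34 s; the hand-in returned no verdict.

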